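Refill the paint box and rock the stuck pan out of its clips

TASK

Refill the paint box: set the two fresh pans from the wooden board flat into the two empty wells of the row nearer the robot, either pan in either well, and let go of them. Then take hold of the old pan stuck between the two sliding steel clips at the end of the box, rock it side to side, leaning it towards one clip and then the other while its foot is still down in its well, until it has pushed both clips open; do not push the clips with the gripper or pull the pan straight out. Finish while holding that pan upright and still above its well, its foot just clear of the tops of the clips by a centimetre or two, and leave the other pans and everything else on the table alone.

Things in the scene. Friction and masses are not known exactly. Their poses are not given: they have to be found in the camera images.
- fresh1_mid (a point): centre (18 mm above the underside) of a fresh pan standing on the wooden board (board 10 mm thick): white plastic pan of dry paint with a flat brown top, 30 mm wide (its x), 36 mm high; its two 30 mm wide end faces slope, so that it is 50 mm long (its y) at the foot and 39 mm at the top; the two broad faces are parallel, 30 mm apart, and made for gripping; 60 g. 
- fresh2_mid (a point): centre (18 mm above the underside) of the other fresh pan on the board, identical to the first
- well_a (a point): middle of the floor of the empty well at the end of the near row. The paint box is a fixed metal tray, grey floor with white rim and ridges, 254 mm long (y) by 156 mm wide (x) with a floor 6 mm thick; this point's x runs across the box, y along it towards the clip well. The well is 57 mm (y) by 37 mm (x) inside, within ridges 4 mm high and 3 mm thick; a pan stands in it with its length along y
- well_b (a point): middle of the floor of the other empty well of the near row, the same size, 60 mm further along the box's y
- clip_well (a point): middle of the floor of the clip well at the +y end of the box: 53 mm (y) by 34 mm (x) within ridges 4 mm high; the clips stand at its two ends, along y. Axes as the box: x across, y along it
- stuck_mid (a point): centre (18 mm above the underside) of the old pan, standing in the clip well, same shape and size as the fresh ones, its length (y) along the box's y. The ends are wider at the foot than where the clips touch, so the clips hold it down: a straight pull needs 20 to 35 N. Turned about the box's x direction around one lower end edge, its end pushes that side's clip away; leaning it 14 to 18 degrees each way opens both clips enough, and then it lifts freely
- clip_outer (a joint): how far the clip on the +y side of the clip well has slid outward, in m: 0 closed on the pan, at most 0.012. The clip is a steel angle 22 mm wide (x), its top 28 mm above the well floor, its rounded nose touching the pan 22 mm above the well floor; it moves at about 10 N and stays where it is pushed. Open enough from about 0.003
- clip_inner (a joint): the same for the clip on the -y side; it slides towards -y as the value grows
- kept1_mid (a point): centre of a pan already in the far row of the box, opposite well_a (75 mm away along the box's x); to be left alone
- kept2_mid (a point): centre of a pan already in the far row, opposite well_b (75 mm away); to be left alone
- brush_pot: white ceramic pot, 80 mm wide, 100 mm high, with brushes to 220 mm high; origin at its underside; bystander
- medium: amber bottle, 52 mm wide, 120 mm high; origin at its underside; bystander
- pigment: small glass jar, 48 mm wide, 55 mm high; origin at its underside; bystander
- dish: shallow white dish, 120 mm wide, 22 mm high; origin at its underside; bystander
- knife: palette knife with a wooden handle, 190 mm long (its x), lying flat; bystander
- water: green glass jar, 76 mm wide, 100 mm high; origin at its underside; bystander
Not all that is in view belongs to the job. Leave any blue look-alike of the part that bears fresh2_mid alone.

How it is judged:
By the outcome, as a careful person would: the job done as asked, in the order asked, and still so for the second after the job is handed in, while the arm keeps its last pose, push and grip.
It also fails if it takes over 64 s, if anything falls off the work surface, if the arm or the gripper's body presses on something with over 40 N, if the wrist force passes 120 N, or if a joint passes its speed limit or range.

ROBOT

A 6-joint arm with a two-finger parallel gripper is mounted at the origin on the work surface. World frame = base frame: x ahead of the robot, y to its left, z up, the work surface at z = 0. Lengths are in m, angles in rad, forces in N, time in s.
With the tool pointing down it reaches from about 0.3 to 0.75 m from the base axis. Payload 8.5 kg.
Tool frame: the origin (TCP) lies midway between the tips of the shut fingers; the grasp point (between the pads) lies 19 mm behind it; z points along the fingers, y is the line along which they close (so a half turn about z gives the same grasp; the last joint's range is limited). The gripper opens to 85 mm and grips with 20 to 120 N. Pads are 22 mm wide; open, the fingers measure 114 mm over their backs; the gripper's body (76 mm by 85 mm) begins 54 mm behind the grasp point. The pads swing forward as they close: fully open they stand 13 mm farther back than shut.
Start: joints at [-1.324, 0.381, 1.297, -0, 1.464, -0.215], TCP at [0.245, -0.492, 0.231] pointing down, gripper open.
Joint ranges: [-3.11, 3.11], [-0.89, 2.33], [0.22, 2.48], [-1.42, 4.56], [0.17, 2.85], [-2.88, 2.88]. Speed limits (rad/s): [2.39, 2.39, 3.14, 3.14, 3.14, 3.14].

INTERFACE

Orientations are given as a rotation vector (axis times angle).
In Python, from cell import arm gives the robot as it stands.
- The arm moves only by the tool jog_arm, never from a script. Its argument "increments" is one flat list of numbers, 5 for each row, row after row: the shift along the world's x, y, z in mm, then the turn about the world's z in rad, then the finger opening in mm, from 0 to 85.4. In form: [x, y, z, turn, jaw, x, y, z, turn, jaw, ...]. A call has 1 to 12 rows; each row is the pose to reach, as a shift and turn from the pose commanded when the call began; what a row does not reach only later rows make up. A row lasts 1/12 s, in which the tool goes at most 41.7 mm and 7.16 degrees, less where a joint would pass 70% of its speed; a pose out of reach is approached as far as the arm can. A call with a gripper value outside its range is refused whole. The fingers move at their own pace and stop on an object; "grip_force" is the grip in N (left out, the last holds). Time passes only in rows, so rows that repeat a pose let the fingers close. It gives the time, the measured TCP pose, the force, the opening and the grip force at its end, in the units of the state.
- arm.get_state(): the state, without advancing time (a new reading comes with each control period).
- arm.capture(name): name is "side" or "top" or "wrist"; returns (picture, depth): 480x640x3 uint8, red, green, blue; 480x640 float32, m along the optical axis (not along the pixel's ray), 0 where there is no reading.
- arm.camera_params(name): a dict with "camera_matrix" (3x3 intrinsics, pixels), "D" ([k1, k2, p1, p2, k3] as OpenCV has them; the pictures are not rectified), "world_from_camera" (4x4, takes a point from camera to world coordinates); the wrist camera has in their place "hand_eye" (4x4, takes a point from camera to tool coordinates, whose origin is the TCP and whose axes are the flange's). Camera axes: x right, y down, z forward; pixel columns grow to the right and rows downward; lengths in m; the calibration is good to about 2 mm. A picture is of the moment at which its call begins: read the wrist's pose just before it. camera_params takes no time and is no camera call.
- arm.job_done(): hands the job in; it is judged then, once.
The state is a dict: "time": time; "joint_positions": joint angles; "joint_velocities": joint speeds; "effort": joint torques, N m; "ee_pos": TCP position; "tool_rot": TCP orientation; "force": force on the tool from outside, world axes, zero at the start; "wrist_torque": the same for the moment, N m; "grip_width": finger opening in m; "finger_force": force on a finger pad.
Only numpy, scipy, OpenCV 4.12 (cv2) and the standard library are available. Lean on these libraries where they do the work, as an engineer would, in place of code of your own. Each camera call takes 0.05 s, during which the arm holds its last target. There are 200 camera calls.

## Working session

There is one attempt and no reset: what is moved stays moved. The work goes in short steps, Python scripts to look and compute and a tool call to move; the robot and the scene stay as the last step left them, time stands still between calls to the robot, and variables do not carry over. Pictures are saved under pics/ and viewed, at most 10 in all, crops included, and the job is handed in when it is done.

Besides the shell and the picture viewer there is one more tool, called as name(argument=value, ...), one argument or row to a line, values as JSON. jog_arm: Moves the arm, as the interface text tells. Its arguments: {"type":"object","properties":{"increments":{"type":"array","items":{"type":"number"}},"grip_force":{"type":"number"}},"required":["increments"]}

```bash
mkdir -p pics; cat > h.py <<'E'
import numpy as np, cv2
from cell import arm
from scipy.spatial.transform import Rotation as R
def snap(n):
    s=arm.get_state(); p=arm.camera_params(n); im,d=arm.capture(n)
    if 'world_from_camera' in p: T=np.array(p['world_from_camera'])
    else:
        W=np.eye(4); W[:3,:3]=R.from_rotvec(s['tool_rot']).as_matrix(); W[:3,3]=s['ee_pos']; T=W@np.array(p['hand_eye'])
    return im,d,np.array(p['camera_matrix']),np.array(p['D'],float),T
def cloud(d,K,D,T):
    v,u=np.mgrid[:480,:640]
    q=cv2.undistortPoints(np.stack([u,v],-1).reshape(-1,1,2).astype(np.float32),K,D).reshape(480,640,2)
    P=np.dstack([q*d[...,None],d]); return P@T[:3,:3].T+T[:3,3]
def save(n,im): cv2.imwrite('pics/'+n,im[...,::-1])
E
python3 - <<'E'
from h import *
for n in ('top','side'):
    im,d,K,D,T=snap(n); save(n+'0.png',im); np.savez(n+'0.npz',im=im,d=d,K=K,D=D,T=T); print(n,T.round(3).tolist(),K[0,0])
s=arm.get_state(); print(s)
print(arm.camera_params('wrist'))
E
```

```text
top [[-0.007, -0.992, 0.124, 0.399], [-1.0, 0.009, 0.018, -0.012], [-0.019, -0.124, -0.992, 1.146], [0.0, 0.0, 0.0, 1.0]] 468.05567899166357
side [[0.999, -0.022, 0.045, 0.505], [-0.047, -0.731, 0.681, -0.627], [0.018, -0.682, -0.731, 0.713], [0.0, 0.0, 0.0, 1.0]] 447.0869797826531
{'time': 0.1, 'joint_positions': array([-1.32430816e+00,  3.81147938e-01,  1.29815865e+00,  1.96572722e-05,
        1.46358244e+00, -2.15296275e-01]), 'joint_velocities': array([-7.34058903e-04, -1.56282527e-03, -2.51525812e-03,  4.60752150e-04,
        4.71563223e-05,  1.33397078e-03]), 'effort': array([ 5.05267715e-03, -4.49216151e+01, -2.31657761e+01, -7.01474778e-05,
        3.61269609e-03,  7.46427986e-06]), 'ee_pos': array([ 0.24499165, -0.49213901,  0.23077202]), 'tool_rot': array([-3.05696160e+00, -7.18641471e-01,  1.06266349e-06]), 'force': array([ 0.2025393 , -0.0234414 ,  0.29886426]), 'wrist_torque': array([ 0.00073163,  0.02619323, -0.00979966]), 'finger_force': 0.0, 'grip_width': 0.08514575663572901}
{'camera_matrix': array([[415.58364638,   0.        , 319.97670672],
       [  0.        , 415.58364638, 239.78167796],
       [  0.        ,   0.        ,   1.        ]]), 'D': array([0.02775315, 0.        , 0.        , 0.        , 0.        ]), 'hand_eye': array([[-8.30563685e-05, -9.63566952e-01, -2.67467234e-01,
         6.70879686e-02],
       [ 9.99999949e-01, -1.62743516e-04,  2.75764279e-04,
         7.79370867e-04],
       [-3.09245904e-04, -2.67467198e-01,  9.63566917e-01,
        -1.43751431e-01],
       [ 0.00000000e+00,  0.00000000e+00,  0.00000000e+00,
         1.00000000e+00]])}
```

View pics/top0.png

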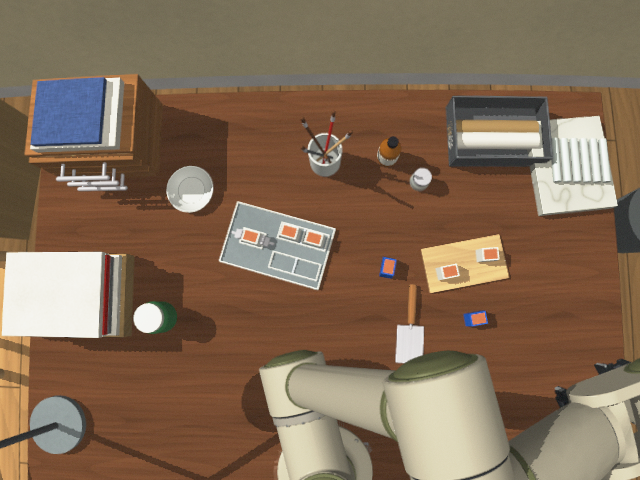

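View pics/side0.png

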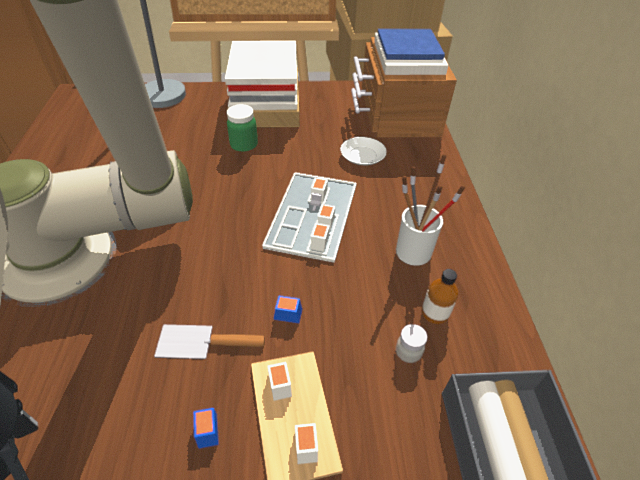

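The top view shows the fresh pans at (450,272) and (489,254). The empty wells are at (307,270) and (283,262), the stuck pan is at (251,237) with its clips at (238,233) and (269,242), and there are blue decoys at (389,267) and (477,319). The side view agrees.

```bash
python3 - <<'E'
from h import *
for n,l in (('top',[(450,272),(489,254),(251,237),(289,231),(315,239)]),('side',[(280,380),(307,442),(319,186),(327,213),(320,231)])):
    z=np.load(n+'0.npz'); im,d=z['im'],z['d']; P=cloud(d,z['K'],z['D'],z['T'])
    hsv=cv2.cvtColor(im,cv2.COLOR_RGB2HSV)
    m=((hsv[...,0]<14)&(hsv[...,1]>150)&(hsv[...,2]>150)).astype(np.uint8)
    k,L,st,c=cv2.connectedComponentsWithStats(m)
    for i in range(1,k):
        if st[i,4]<30: continue
        p=P[L==i]; zz=np.median(p[:,2]); r=cv2.minAreaRect((p[:,:2]*1000).astype(np.float32))
        print(n,c[i].round(),st[i,4],p.mean(0).round(4),'z',zz.round(4),np.round(r[0],1),np.round(r[1],1),round(r[2],1))
z=np.load('top0.npz');P=cloud(z['d'],z['K'],z['D'],z['T'])
# box mask by height near 4..14mm & grey
hs=cv2.cvtColor(z['im'],cv2.COLOR_RGB2HSV)
m=((hs[...,1]<70)&(P[...,2]<0.03)&(hs[...,2]>90)); m[:, :215]=0; m[:,345:]=0; m[:190]=0; m[300:]=0
k,L,st,c=cv2.connectedComponentsWithStats(m.astype(np.uint8)); i=1+st[1:,4].argmax()
p=P[L==i]; print('box',np.median(p[:,2]),cv2.minAreaRect((p[:,:2]*1000).astype(np.float32)),st[i])
m=((hs[...,0]>12)&(hs[...,0]<28)&(hs[...,2]>170)); m[:,:410]=0;m[:,520:]=0;m[:225]=0;m[300:]=0
p=P[m]; print('board',np.median(p[:,2]),cv2.minAreaRect((p[:,:2]*1000).astype(np.float32)))
for q in [(307,270),(283,262)]: print(q,P[q[1],q[0]])
E
```

```text
top [289. 231.] 95 [0.5704 0.0792 0.0424] z 0.0425 [570.3  79.1] [28.7 19. ] 73.6
top [250. 236.] 94 [0.5582 0.17   0.054 ] z 0.0426 [488.8  81.9] [259.5  25.2] 51.8
top [313. 238.] 97 [0.5521 0.0199 0.0539] z 0.0425 [482.   12.4] [170.7  31.8] 6.0
top [490. 254.] 99 [ 0.5104 -0.3998  0.0464] z 0.0466 [ 510.5 -400.4] [19.5 29. ] 0.3
top [389. 266.] 99 [ 0.4847 -0.1578  0.0363] z 0.0361 [ 484.8 -157.9] [19.5 28.4] 78.6
top [450. 271.] 109 [ 0.4706 -0.2986  0.0564] z 0.046 [ 441.6 -162.8] [ 20.5 312.3] 12.1
top [479. 318.] 105 [ 0.3588 -0.3681  0.0369] z 0.0366 [ 358.6 -367.8] [20.5 29.5] 8.3
side [338. 101.] 198 [0.6431 0.6099 0.0053] z 0.0018 [588.8  55. ] [1374.    40.1] 84.6
side [188.  95.] 75 [0.1808 0.6475 0.01  ] z 0.0007 [321.8  55.4] [  39.7 1412.5] 13.4
side [348.  91.] 37 [0.68   0.6738 0.002 ] z 0.0019 [679.8 675. ] [88.9 12. ] 88.1
side [290. 143.] 32 [0.4939 0.3998 0.0005] z 0.0006 [494.6 400. ] [46.9 22.5] 57.2
side [459. 161.] 100 [0.9382 0.3094 0.0012] z 0.0012 [936.3 325.3] [154.9  18.9] 88.4
side [263. 163.] 46 [4.242e-01 3.106e-01 2.000e-04] z 0.0001 [426.6 310.8] 
[... 2585 characters left out ...]
-01  1.000e-04] z -0.0001 [ 639.5 -327.3] [45.9  6.8] 86.5
side [204. 422.] 290 [ 0.36   -0.3657  0.0366] z 0.0367 [ 360.1 -365.3] [20.9 30.8] 9.0
side [306. 437.] 309 [ 0.512  -0.3983  0.0487] z 0.0465 [ 513.4 -504.5] [ 21.3 245. ] 0.8
side [387. 436.] 33 [ 0.6353 -0.3923  0.0214] z 0.0001 [ 578.1 -502.4] [289.2  14.6] 62.4
box 0.00598655467319853 ((543.7960815429688, 113.12945556640625), (260.9113464355469, 160.0545196533203), 73.7166976928711) [ 219  201  117   89 5913]
board 0.00958933937008366 ((468.1966857910156, -229.35560607910156), (115.17626190185547, 453.33660888671875), 11.791534423828125)
(307, 270) [0.47948018 0.03720916 0.00855434]
(283, 262) [0.49961841 0.09590693 0.00739972]
```

jog_arm(
  increments=[226, 193, -50, 1.297, 60, 226, 193, -50, 1.297, 60, 226, 193, -50, 1.297, 60, 226, 193, -50, 1.297, 60, 226, 193, -50, 1.297, 60, 226, 193, -50, 1.297, 60, 226, 193, -50, 1.297, 60, 226, 193, -50, 1.297, 60, 226, 193, -50, 1.297, 60, 226, 193, -50, 1.297, 60, 226, 193, -50, 1.297, 60, 226, 193, -50, 1.297, 60],
  grip_force=40,
)

```text
time: 1.1
ee_pos: [0.471, -0.2991, 0.181]
tool_rot: [-2.0, -2.422, -0.0]
force: [-0.2, 0.5, 0.2]
grip_width: 0.0599
finger_force: 0.0
```

```bash
cat >> h.py <<'E'
def oranges(im,P,zlo,zhi):
    hsv=cv2.cvtColor(im,cv2.COLOR_RGB2HSV)
    m=((hsv[...,0]<14)&(hsv[...,1]>150)&(hsv[...,2]>120)&(P[...,2]>zlo)&(P[...,2]<zhi)).astype(np.uint8)
    k,L,st,c=cv2.connectedComponentsWithStats(m)
    for i in range(1,k):
        if st[i,4]<150: continue
        p=P[(L==i)]; r=cv2.minAreaRect((p[:,:2]*1000).astype(np.float32))
        print(c[i].round(),st[i,4],'z',np.median(p[:,2]).round(4),'mean',p.mean(0).round(4),'rect',np.round(r[0],1),np.round(r[1],1),round(r[2],1))
def tool():
    s=arm.get_state(); M=R.from_rotvec(s['tool_rot']).as_matrix()
    print('t',round(s['time'],2),'tcp',s['ee_pos'].round(4),'toolx deg',round(np.degrees(np.arctan2(M[1,0],M[0,0])),2),'tz',M[:,2].round(3),'F',s['force'].round(1),'w',round(s['grip_width'],4),'ff',round(s['finger_force'],1))
E
python3 - <<'E'
from h import *
tool(); im,d,K,D,T=snap('wrist'); save('w1.png',im); oranges(im,cloud(d,K,D,T),.03,.07)
E
```

```text
t 1.1 tcp [ 0.471  -0.2991  0.181 ] toolx deg 100.89 tz [-0.001  0.001 -1.   ] F [-0.2  0.5  0.2] w 0.0599 ff 0.0
```

View pics/w1.png

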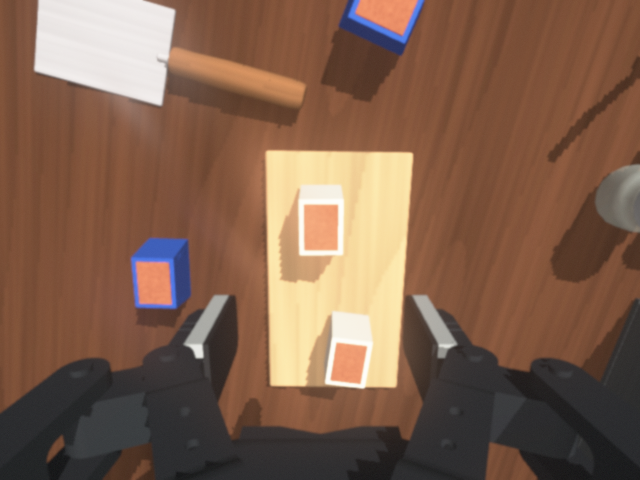

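Wrist view: F1's top is at (321,228), aligned with the fingers. F2's top is at (349,364), turned by a few degrees. I'll measure both tops with a looser colour mask.

```bash
sed -i 's/>150)&(hsv\[...,2\]>120)/>110)\&(hsv[...,2]>120)/' h.py
python3 - <<'E'
from h import *
im,d,K,D,T=snap('wrist'); P=cloud(d,K,D,T); oranges(im,P,.03,.08); print(cv2.cvtColor(im,cv2.COLOR_RGB2HSV)[228,321],P[228,321],P[364,349])
E
```

```text
[387.  12.] 1310 z 0.0381 mean [ 0.4864 -0.1611  0.0381] rect [ 484.6 -158.2] [20.6 31.5] 77.3
[321. 227.] 1390 z 0.0481 mean [ 0.4711 -0.2999  0.0481] rect [ 471.1 -300.1] [21.6 31. ] 10.7
[154. 283.] 1213 z 0.0382 mean [ 0.3594 -0.3668  0.0382] rect [ 359.5 -367.1] [22.8 31.6] 9.6
[349. 362.] 1056 z 0.0483 mean [ 0.5113 -0.399   0.0483] rect [ 511.4 -399.5] [21.8 32.1] 3.7
[ 11 125 244] [ 0.47152876 -0.30056915  0.04893426] [ 0.51191077 -0.40046991  0.04770352]
```

jog_arm(
  increments=[0, -1, -40, 0, 55, 0, -1, -80, 0, 50, 0, -1, -115, 0, 50, 0, -1, -140, 0, 50, 0, -1, -155, 0, 50, 0, -1, -164, 0, 50, 0, -1, -164, 0, 50, 0, -1, -164, 0, 26, 0, -1, -164, 0, 24, 0, -1, -164, 0, 24, 0, -1, -164, 0, 24, 0, -1, -164, 0, 24],
  grip_force=40,
)

```text
time: 2.2
ee_pos: [0.4716, -0.3008, 0.0186]
tool_rot: [2.002, 2.418, -0.0]
force: [0.5, -0.1, 7.0]
grip_width: 0.0296
finger_force: 40.9
```

```bash
python3 -c "
from h import *
tool()"
```

```text
t 2.2 tcp [ 0.4716 -0.3008  0.0186] toolx deg 100.76 tz [ 0.002 -0.002 -1.   ] F [ 0.5 -0.1  7. ] w 0.0296 ff 40.9
```

jog_arm(
  increments=[0, 0, 20, 0, 24, 0, 10, 55, 0, 24, 2, 40, 90, -0.08, 24, 4, 78, 125, -0.16, 24, 7, 118, 150, -0.25, 24, 10, 158, 150, -0.34, 24, 13, 198, 150, -0.42, 24, 16, 238, 150, -0.47, 24, 19, 278, 150, -0.47, 24, 22, 318, 150, -0.47, 24, 25, 350, 150, -0.47, 24, 27, 370, 150, -0.47, 24],
)

```text
time: 3.2
ee_pos: [0.4974, 0.0736, 0.1678]
tool_rot: [-2.509, -1.89, -0.001]
force: [-0.6, -0.5, -0.2]
grip_width: 0.0297
finger_force: 39.9
```

jog_arm(
  increments=[0, 0, 0, 0, 24, 0, 0, 0, 0, 24],
)

```text
time: 3.37
ee_pos: [0.4978, 0.0705, 0.1675]
tool_rot: [2.509, 1.89, 0.0]
force: [-0.5, -1.1, -0.8]
grip_width: 0.0294
finger_force: 39.9
```

```bash
python3 - <<'E'
from h import *
tool(); im,d,K,D,T=snap('wrist'); save('w2.png',im); np.savez('w2.npz',im=im,d=d,K=K,D=D,T=T); oranges(im,cloud(d,K,D,T),.03,.08)
E
```

```text
t 3.37 tcp [0.4978 0.0705 0.1675] toolx deg 73.98 tz [ 0. -0. -1.] F [-0.5 -1.1 -0.8] w 0.0294 ff 39.9
[374.  36.] 2299 z 0.0441 mean [0.5601 0.1729 0.0441] rect [560.1 172.7] [31.6 22.7] 73.6
[425. 184.] 1695 z 0.0441 mean [0.5707 0.0804 0.0441] rect [570.6  80. ] [31.3 22.6] 73.5
[419. 274.] 1391 z 0.0441 mean [0.554  0.0213 0.0441] rect [554.  21.] [31.5 22.6] 73.4
```

View pics/w2.png

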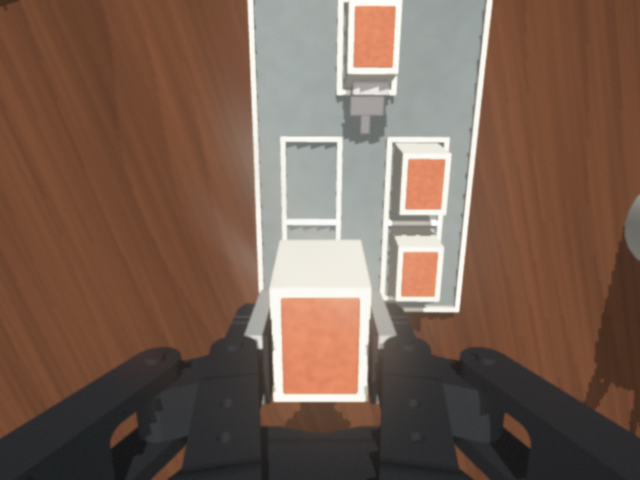

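Well_b shows up clearly: its ridge centre-lines are at about columns 285 and 340 and rows 140 and 222, with the divider at row 222. The stuck pan is at (374,36) and the inner clip at (367,100).

```bash
cat >> h.py <<'E'
def ray(px,z,K,D,T):
    q=cv2.undistortPoints(np.array(px,np.float32).reshape(-1,1,2),K,D).reshape(-1,2)
    r=np.c_[q,np.ones(len(q))]@T[:3,:3].T; return T[:3,3]+r*((z-T[2,3])/r[:,2])[:,None]
E
python3 - <<'E'
from h import *
z=np.load('w2.npz'); im,d,K,D,T=[z[k] for k in('im','d','K','D','T')]
g=im.astype(float).mean(2)
def lines(prof,lo): # peaks
    return [(i+lo,int(v)) for i,v in enumerate(prof)]
print('row170',g[160:200,275:350].mean(0).astype(int).tolist())
print('col312',g[130:232,300:325].mean(1).astype(int).tolist())
P=cloud(d,K,D,T); print('floor',P[180,312],'ridge',P[222,312])
c=ray([(285,140),(340,140),(340,222),(285,222)],.010,K,D,T); print(c.round(4),c.mean(0))
y=np.array([np.cos(np.radians(73.6)),np.sin(np.radians(73.6))]);x=np.array([y[1],-y[0]])
for n,q in(('kept1',(.554,.021)),('kept2',(.5707,.0802)),('stuck',(.5601,.1728))):
    print(n,'opp',np.array(q)-.075*x,'in box rel well_b',(np.array(q)-c.mean(0)[:2])@x,(np.array(q)-c.mean(0)[:2])@y)
E
```

```text
row170 [170, 170, 170, 170, 172, 188, 219, 237, 243, 240, 222, 188, 171, 170, 170, 171, 171, 171, 170, 171, 170, 170, 170, 170, 170, 170, 169, 169, 169, 169, 168, 168, 168, 168, 168, 168, 168, 168, 168, 168, 168, 168, 168, 168, 168, 167, 167, 167, 167, 166, 166, 166, 166, 166, 166, 166, 166, 166, 165, 165, 172, 200, 234, 247, 249, 243, 222, 187, 168, 165, 165, 165, 164, 165, 165]
col312 [166, 166, 166, 166, 166, 171, 206, 241, 249, 250, 245, 218, 157, 122, 115, 120, 132, 146, 157, 164, 166, 167, 167, 167, 167, 167, 167, 167, 167, 167, 167, 167, 167, 167, 167, 167, 167, 167, 167, 167, 167, 167, 167, 168, 168, 168, 168, 169, 168, 168, 168, 169, 169, 169, 169, 169, 168, 169, 169, 169, 169, 169, 169, 168, 169, 169, 169, 169, 169, 169, 169, 169, 169, 170, 170, 170, 170, 171, 171, 171, 172, 172, 173, 173, 173, 173, 174, 177, 197, 231, 247, 251, 251, 249, 232, 189, 155, 149, 155, 164, 172, 176]
floor [0.50000666 0.09842993 0.00713845] ridge [0.49143426 0.06896115 0.01034966]
[[0.4898 0.1309 0.01  ]
 [0.527  0.1203 0.01  ]
 [0.5114 0.0631 0.01  ]
 [0.4721 0.0744 0.01  ]] [0.50007876 0.09719108 0.01      ]
kept1 opp [0.48205145 0.04217561] in box rel well_b 0.0732392985134662 -0.057866962698317315
kept2 opp [0.49875145 0.10137561] in box rel well_b 0.07254522764318681 0.0036395269237301034
stuck opp [0.48815145 0.19397561] in box rel well_b 0.036231680609411884 0.08947918152360497
```

jog_arm(
  increments=[1, 15, -30, 0, 24, 1, 29, -65, 0, 24, 1, 29, -95, 0, 24, 1, 29, -120, 0, 24, 1, 29, -135, 0, 24, 1, 29, -142, 0, 24, 1, 29, -146, 0, 24, 1, 29, -149, 0, 24, 1, 29, -151, 0, 24, 1, 29, -152, 0, 24, 1, 29, -152, 0, 24],
)

```text
time: 4.33
ee_pos: [0.4994, 0.0985, 0.0158]
tool_rot: [2.511, 1.887, 0.001]
force: [0.0, -1.2, -0.6]
grip_width: 0.0293
finger_force: 39.9
```

```bash
python3 - <<'E'
from h import *
tool(); im,d,K,D,T=snap('wrist'); save('w3.png',im)
E
```

```text
t 4.33 tcp [0.4994 0.0985 0.0158] toolx deg 73.84 tz [ 0.001 -0.    -1.   ] F [ 0.  -1.2 -0.6] w 0.0293 ff 39.9
```

View pics/w3.png

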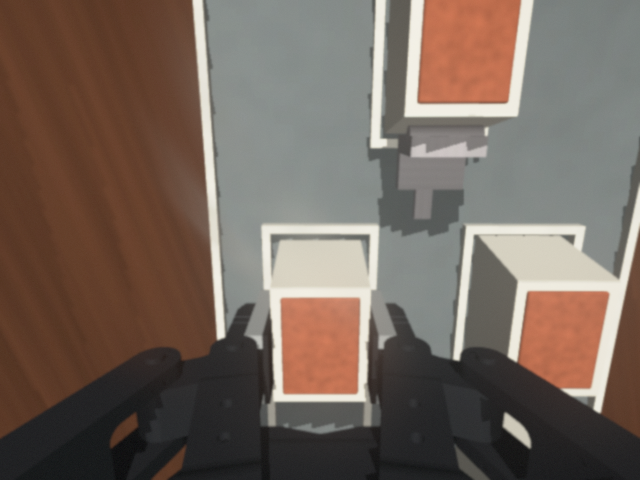

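Pan 1 sits inside the well ridges (columns 270–371), with clearance at the front (rows 235 and 240). Next I lower it the last bit, release and rise.

jog_arm(
  increments=[0, 0, -1, 0, 24, 0, 0, -2, 0, 24, 0, 0, -2, 0, 30, 0, 0, -2, 0, 42, 0, 0, -2, 0, 46, 0, 0, 5, 0, 46, 0, 0, 30, 0, 46, 0, 0, 70, 0, 50, 0, -30, 110, 0, 50, 1, -70, 140, 0, 50, 2, -110, 150, 0, 50, 3, -150, 150, 0.1, 50],
)

```text
time: 5.38
ee_pos: [0.5024, -0.0401, 0.1676]
tool_rot: [2.409, 2.009, 0.005]
force: [1.8, -0.2, -0.4]
grip_width: 0.0503
finger_force: 0.0
```

jog_arm(
  increments=[2, -40, 0, 0.08, 50, 3, -80, 0, 0.16, 50, 4, -120, 0, 0.2, 50, 5, -160, 0, 0.25, 50, 6, -200, 0, 0.25, 50, 7, -240, 0, 0.25, 50, 8, -280, 0, 0.25, 50, 9, -310, 0, 0.25, 50, 9, -335, 0, 0.25, 50, 9, -348, 0, 0.25, 50, 9, -348, 0, 0.25, 50, 9, -348, 0, 0.25, 50],
)

```text
time: 6.38
ee_pos: [0.5105, -0.3869, 0.164]
tool_rot: [-2.145, -2.294, -0.0]
force: [-0.6, 0.8, -0.6]
grip_width: 0.0503
finger_force: 0.0
```

```bash
python3 - <<'E'
from h import *
tool(); im,d,K,D,T=snap('wrist'); oranges(im,cloud(d,K,D,T),.03,.08)
im,d,K,D,T=snap('top'); oranges
P=cloud(d,K,D,T);save('t2.png',cv2.resize(im[190:310,200:530],None,fx=2.4,fy=2.4,interpolation=cv2.INTER_CUBIC))
E
```

```text
t 6.38 tcp [ 0.5105 -0.3869  0.164 ] toolx deg 93.85 tz [-0.     0.001 -1.   ] F [-0.6  0.8 -0.6] w 0.0503 ff 0.0
[ 88. 183.] 1746 z 0.0382 mean [ 0.3596 -0.367   0.0382] rect [ 359.4 -367.3] [24.  31.6] 8.6
[321. 250.] 1498 z 0.0481 mean [ 0.5116 -0.3993  0.0481] rect [ 511.5 -399.4] [21.9 30.9] 3.3
```

jog_arm(
  increments=[0, 0, 0, 0, 50, 0, 0, 0, 0, 50],
)

```text
time: 6.65
ee_pos: [0.511, -0.386, 0.1645]
tool_rot: [2.143, 2.297, 0.0]
force: [-0.4, 0.3, -0.7]
grip_width: 0.0498
finger_force: 0.0
```

jog_arm(
  increments=[0, -7, -35, 0, 50, 0, -14, -70, 0, 50, 0, -14, -100, 0, 50, 0, -14, -125, 0, 50, 0, -14, -140, 0, 50, 0, -14, -145, 0, 50, 0, -14, -145, 0, 40, 0, -14, -145, 0, 28, 0, -14, -145, 0, 24, 0, -14, -145, 0, 24, 0, -14, -145, 0, 24, 0, -14, -145, 0, 24],
)

```text
time: 7.65
ee_pos: [0.5111, -0.4013, 0.0203]
tool_rot: [2.143, 2.294, -0.0]
force: [-0.6, 2.0, 5.3]
grip_width: 0.0294
finger_force: 42.6
```

jog_arm(
  increments=[0, 0, 20, 0, 24, 0, 10, 55, 0, 24, -1, 40, 90, -0.08, 24, -2, 80, 125, -0.16, 24, -4, 120, 150, -0.25, 24, -6, 160, 150, -0.34, 24, -8, 200, 150, -0.34, 24, -10, 240, 150, -0.34, 24, -12, 280, 150, -0.34, 24, -15, 320, 150, -0.34, 24, -18, 350, 150, -0.34, 24, -20, 360, 150, -0.34, 24],
)

```text
time: 8.65
ee_pos: [0.4895, -0.0363, 0.1694]
tool_rot: [-2.498, -1.904, -0.001]
force: [0.8, 0.1, -0.8]
grip_width: 0.029
finger_force: 41.9
```

jog_arm(
  increments=[0, 0, 0, 0, 24, 0, 0, 0, 0, 24],
)

```text
time: 8.82
ee_pos: [0.4909, -0.041, 0.1694]
tool_rot: [2.5, 1.901, 0.0]
force: [0.7, -0.8, 0.6]
grip_width: 0.0294
finger_force: 41.9
```

```bash
python3 - <<'E'
from h import *
tool(); im,d,K,D,T=snap('wrist'); save('w4.png',im); np.savez('w4.npz',im=im,d=d,K=K,D=D,T=T); oranges(im,cloud(d,K,D,T),.03,.08)
E
```

```text
t 8.82 tcp [ 0.4909 -0.041   0.1694] toolx deg 74.48 tz [ 0.001 -0.001 -1.   ] F [ 0.7 -0.8  0.6] w 0.0294 ff 41.9
[269.  13.] 1022 z 0.0441 mean [0.4972 0.0904 0.0441] rect [497.   90.4] [13.9 22.2] 73.1
[396.  12.] 974 z 0.0441 mean [0.5681 0.0711 0.0441] rect [568.   70.8] [13.4 22.7] 74.8
[392. 107.] 1949 z 0.0442 mean [0.5541 0.0211 0.0442] rect [554.1  20.8] [31.5 22.5] 73.4
```

View pics/w4.png

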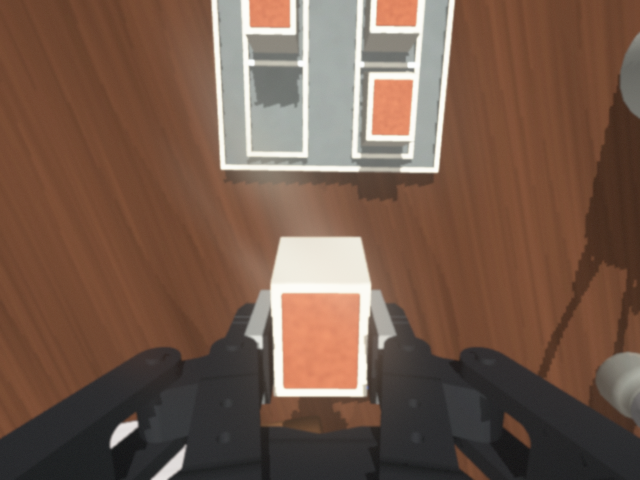

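Pan 1 is flat in its well. Well_a's ridge centre-lines are at about columns 247 and 305 and rows 63 and 154.

```bash
python3 - <<'E'
from h import *
z=np.load('w4.npz'); K,D,T=[z[k] for k in('K','D','T')]
c=ray([(247,63.5),(306,63.5),(306,154.5),(247,154.5)],.010,K,D,T); print(c.round(4),c.mean(0).round(4))
E
```

```text
[[0.4721 0.0739 0.01  ]
 [0.5104 0.0634 0.01  ]
 [0.4938 0.0057 0.01  ]
 [0.4531 0.0169 0.01  ]] [0.4823 0.04   0.01  ]
```

jog_arm(
  increments=[-4, 35, 0, -0.015, 24, -9, 70, -15, -0.015, 24, -9, 81, -50, -0.015, 24, -9, 81, -85, -0.015, 24, -9, 81, -115, -0.015, 24, -9, 81, -132, -0.015, 24, -9, 81, -142, -0.015, 24, -9, 81, -147, -0.015, 24, -9, 81, -150, -0.015, 24, -9, 81, -150, -0.015, 24],
)

```text
time: 9.7
ee_pos: [0.4821, 0.0392, 0.019]
tool_rot: [2.517, 1.879, -0.0]
force: [-0.3, -0.2, -0.5]
grip_width: 0.0294
finger_force: 41.9
```

```bash
python3 - <<'E'
from h import *
tool(); im,d,K,D,T=snap('wrist'); save('w5.png',im[200:])
E
```

```text
t 9.7 tcp [0.4821 0.0392 0.019 ] toolx deg 73.48 tz [ 0. -0. -1.] F [-0.3 -0.2 -0.5] w 0.0294 ff 41.9
```

View pics/w5.png

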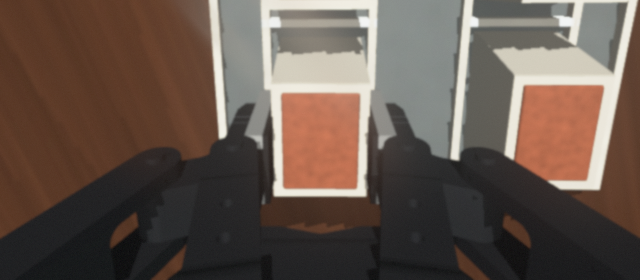

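Columns are centred, but the gap in front is bigger than it was for the first pan (foot row ≈252, ridge ≈227). I'll shift about 2 mm along the box's +y before lowering.

jog_arm(
  increments=[0.6, 2.2, 0, 0, 24, 0.6, 2.2, -1, 0, 24, 0.6, 2.2, -2, 0, 24, 0.6, 2.2, -3, 0, 24, 0.6, 2.2, -4, 0, 24, 0.6, 2.2, -4, 0, 24, 0.6, 2.2, -4, 0, 24],
)

```text
time: 10.33
ee_pos: [0.4825, 0.0423, 0.0162]
tool_rot: [2.515, 1.881, 0.001]
force: [-4.0, 0.2, 14.6]
grip_width: 0.0292
finger_force: 43.6
```

```bash
python3 - <<'E'
from h import *
tool(); im,d,K,D,T=snap('wrist'); g=im.astype(int).mean(2); print(g[215:290,315:325].mean(1).astype(int).tolist())
E
```

```text
t 10.33 tcp [0.4825 0.0423 0.0162] toolx deg 73.57 tz [ 0.001 -0.    -1.   ] F [-4.   0.2 14.6] w 0.0292 ff 43.6
[229, 229, 229, 229, 229, 223, 195, 153, 123, 115, 114, 116, 119, 128, 146, 157, 161, 161, 161, 161, 159, 150, 136, 126, 123, 123, 123, 123, 123, 123, 123, 123, 123, 123, 123, 123, 123, 123, 123, 123, 123, 125, 137, 162, 185, 195, 198, 198, 198, 198, 198, 198, 199, 199, 199, 199, 199, 199, 199, 200, 200, 200, 200, 200, 200, 200, 202, 206, 215, 225, 229, 231, 231, 231, 231]
```

The foot edge is at row 237 (the lower face was in shadow) and the ridge is at 222, so the pan is inside the well and on the floor. I'll release, rise and go above the stuck pan.

jog_arm(
  increments=[0, 0, 0, 0, 30, 0, 0, 0, 0, 42, 0, 0, 0, 0, 46, 0, 0, 5, 0, 46, 0, 0, 30, 0, 46, 0, 0, 65, 0, 46, 0, 0, 100, 0, 46, 16, 20, 125, 0, 46, 36, 50, 130, 0, 46, 56, 75, 130, 0, 46, 66, 95, 130, 0, 46, 66, 95, 130, 0, 46],
)

```text
time: 11.38
ee_pos: [0.5496, 0.1402, 0.1452]
tool_rot: [2.513, 1.885, 0.002]
force: [-0.1, -0.0, -0.5]
grip_width: 0.0459
finger_force: 0.0
```

jog_arm(
  increments=[0, 0, 0, 0, 46, 0, 0, 0, 0, 46],
)

```text
time: 11.55
ee_pos: [0.5479, 0.1369, 0.145]
tool_rot: [-2.516, -1.881, 0.001]
force: [0.0, -0.3, 0.4]
grip_width: 0.046
finger_force: 0.0
```

```bash
python3 - <<'E'
from h import *
tool(); im,d,K,D,T=snap('wrist'); save('w6.png',im); np.savez('w6.npz',im=im,d=d,K=K,D=D,T=T); oranges(im,cloud(d,K,D,T),.03,.08)
E
```

```text
t 11.55 tcp [0.5479 0.1369 0.145 ] toolx deg 73.56 tz [-0.001 -0.    -1.   ] F [ 0.  -0.3  0.4] w 0.046 ff 0.0
[323. 174.] 2017 z 0.0441 mean [0.5604 0.1733 0.0441] rect [560.2 172.9] [31.1 22. ] 73.3
[374. 308.] 985 z 0.0441 mean [0.5676 0.0823 0.0441] rect [570.7  80.6] [31.8 21.5] 73.3
[269. 312.] 1119 z 0.0441 mean [0.5027 0.0989 0.0441] rect [501.3  98.9] [32.  19.4] 75.1
[267. 390.] 1326 z 0.0442 mean [0.4832 0.0443 0.0442] rect [482.9  44.1] [32.4 23.1] 74.1
[377. 393.] 1304 z 0.0442 mean [0.554  0.0214 0.0442] rect [554.3  21.1] [32.5 22.6] 74.4
```

View pics/w6.png

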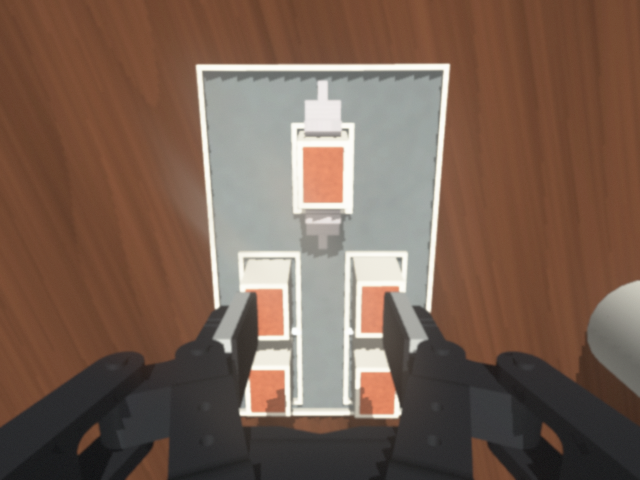

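All five box pans sit at the same height, so both fresh pans are flat. The stuck pan is at (323,174), with its clips at rows 117 and 225. I'll descend and grip it lightly.

jog_arm(
  increments=[6, 20, 0, 0, 46, 12, 36, -15, 0, 46, 12, 36, -50, 0, 46, 12, 36, -85, 0, 46, 12, 36, -110, 0, 46, 12, 36, -124, 0, 46, 12, 36, -129, 0, 46, 12, 36, -129, 0, 38, 12, 36, -129, 0, 26, 12, 36, -129, 0, 22, 12, 36, -129, 0, 22, 12, 36, -129, 0, 22],
  grip_force=25,
)

```text
time: 12.6
ee_pos: [0.5608, 0.173, 0.0171]
tool_rot: [2.515, 1.88, 0.002]
force: [-0.3, -1.5, -0.5]
grip_width: 0.0299
finger_force: 27.2
```

```bash
cat >> h.py <<'E'
B=np.array([.283,.959])
def look(name):
    tool(); im,d,K,D,T=snap('wrist'); save(name,im[0:400]); P=cloud(d,K,D,T)
    s=arm.get_state(); q=P-s['ee_pos']; oranges(im,P,.03,.09); return im,P
E
python3 - <<'E'
from h import *
im,P=look('w7.png')
E
```

```text
t 12.6 tcp [0.5608 0.173  0.0171] toolx deg 73.55 tz [ 0.002 -0.    -1.   ] F [-0.3 -1.5 -0.5] w 0.0299 ff 27.2
[320. 343.] 6761 z 0.0443 mean [0.561  0.1737 0.0443] rect [561.  173.5] [33.6 23.1] 73.6
```

View pics/w7.png

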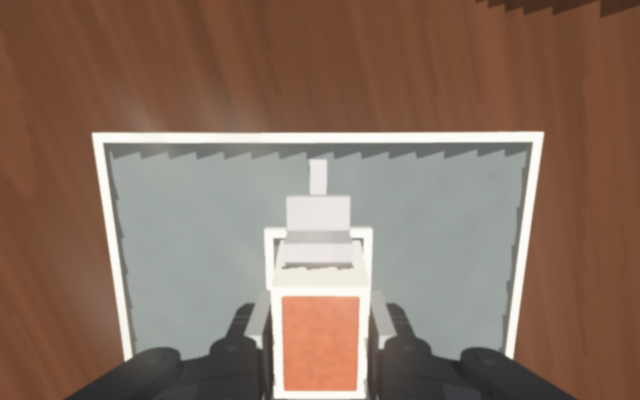

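The clip nose sits against the pan end (clip rows 195–263) and the grip is centred. First lean: half-way towards +y, then check the tilt by fitting a plane to the depth of the pan top.

```bash
cat >> h.py <<'E'
def tilt():
    tool(); im,d,K,D,T=snap('wrist'); P=cloud(d,K,D,T); s=arm.get_state(); print('wt',s['wrist_torque'].round(2))
    hsv=cv2.cvtColor(im,cv2.COLOR_RGB2HSV)
    m=((hsv[...,0]<14)&(hsv[...,1]>110)&(hsv[...,2]>100)).astype(np.uint8); m[:200]=0; m[:,:250]=0; m[:,390:]=0
    p=P[cv2.erode(m,np.ones((5,5)))>0]; c=p.mean(0); n=np.linalg.svd(p-c,full_matrices=False)[2][2]; n*=np.sign(n[2])
    print('top',c.round(4),'tilt toward +y deg',np.degrees(np.arctan2(n[:2]@B,n[2])).round(2),'x deg',np.degrees(np.arctan2(n[0]*B[1]-n[1]*B[0],n[2])).round(2))
    r=P-np.array([.5605,.1732,0]); by=r[...,:2]@B; bx=r[...,0]*B[1]-r[...,1]*B[0]
    for nm,sg in(('outer',1),('inner',-1)):
        k=(abs(bx)<.009)&(sg*by>.016)&(sg*by<.06)&(P[...,2]>.031)&(P[...,2]<.0385)&(hsv[...,1]<60)
        if k.sum()>20: print(nm,k.sum(),np.percentile(sg*by[k],[1,50,99]).round(4))
E
python3 -c "
from h import *
tilt()"
```

```text
t 12.65 tcp [0.5607 0.173  0.0169] toolx deg 73.55 tz [ 0.001 -0.    -1.   ] F [-0.  -2.4  3.3] w 0.0298 ff 27.9
wt [-0.4   0.1  -0.03]
top [0.561  0.1741 0.0446] tilt toward +y deg -27.86 x deg -9.21
outer 2043 [0.02   0.0257 0.0308]
inner 762 [0.0252 0.0283 0.0318]
```

jog_arm(
  increments=[0.3, 1, 0, 0, 22, 0.6, 2, 0.3, 0, 22, 1, 3.5, 1, 0, 22, 1.2, 4.2, 1.4, 0, 22, 1.5, 5, 1.9, 0, 22, 1.7, 5.7, 2.4, 0, 22, 1.7, 5.7, 2.4, 0, 22, 1.7, 5.7, 2.4, 0, 22],
  grip_force=25,
)

```text
time: 13.37
ee_pos: [0.5615, 0.1763, 0.0179]
tool_rot: [2.514, 1.88, -0.007]
force: [-0.5, -16.1, -2.1]
grip_width: 0.0297
finger_force: 26.8
```

```bash
python3 -c "
from h import *
tilt()"
```

```text
t 13.37 tcp [0.5615 0.1763 0.0179] toolx deg 73.56 tz [-0.002 -0.005 -1.   ] F [ -0.5 -16.1  -2.1] w 0.0297 ff 26.8
wt [-2.74  0.17 -0.03]
top [0.5617 0.1768 0.0455] tilt toward +y deg -27.01 x deg -47.59
outer 1972 [0.0229 0.0283 0.0332]
inner 905 [0.0246 0.0277 0.0316]
```

```bash
sed -i 's/^    p=P\[cv2.erode.*>0\];/    near=(abs(P[...,:2]-s["ee_pos"][:2]).max(-1)<.03)\&(P[...,2]>.025)\n    p=P[(cv2.erode(m,np.ones((5,5)))>0)\&near];/' h.py; python3 -c "
from h import *
tilt()"
```

```text
t 13.42 tcp [0.5615 0.1763 0.018 ] toolx deg 73.56 tz [-0.002 -0.005 -1.   ] F [ -1.2 -16.   -2.6] w 0.0292 ff 26.8
wt [-2.71  0.16 -0.1 ]
top [0.5616 0.1765 0.0451] tilt toward +y deg 2.33 x deg -0.0
outer 1957 [0.0229 0.0283 0.0332]
inner 905 [0.0247 0.0276 0.0315]
```

jog_arm(
  increments=[0.3, 1, 0.5, 0, 22, 0.6, 2, 1, 0, 22, 0.9, 3, 1.5, 0, 22, 1.2, 4, 2, 0, 22, 1.5, 5, 2.5, 0, 22, 1.5, 5, 2.5, 0, 22],
)

```text
time: 13.97
ee_pos: [0.563, 0.1814, 0.0204]
tool_rot: [2.514, 1.88, -0.007]
force: [-0.3, -15.7, -3.0]
grip_width: 0.0295
finger_force: 26.5
```

```bash
python3 -c "
from h import *
tilt()"
```

```text
t 13.97 tcp [0.563  0.1814 0.0204] toolx deg 73.57 tz [-0.002 -0.005 -1.   ] F [ -0.3 -15.7  -3. ] w 0.0295 ff 26.5
wt [-2.64  0.09  0.  ]
top [0.5626 0.1801 0.0473] tilt toward +y deg 8.56 x deg -0.04
outer 1726 [0.0259 0.0309 0.0353]
inner 891 [0.0245 0.0271 0.0313]
```

It pivots in the grip as planned: 8.6° at about 16 N, and the outer clip is moving. Carrying on.

jog_arm(
  increments=[0.3, 1, 0.5, 0, 22, 0.6, 2, 1, 0, 22, 0.9, 3, 1.5, 0, 22, 1.2, 4, 2, 0, 22, 1.5, 5, 2.2, 0, 22, 1.7, 6, 2.5, 0, 22, 1.7, 6, 2.5, 0, 22],
)

```text
time: 14.6
ee_pos: [0.5648, 0.1875, 0.0229]
tool_rot: [2.514, 1.88, -0.007]
force: [-0.2, -15.5, -2.6]
grip_width: 0.0296
finger_force: 26.0
```

```bash
python3 -c "
from h import *
tilt()"
```

```text
t 14.6 tcp [0.5648 0.1875 0.0229] toolx deg 73.57 tz [-0.002 -0.005 -1.   ] F [ -0.2 -15.5  -2.6] w 0.0296 ff 26.0
wt [-2.58  0.05  0.01]
top [0.5638 0.1844 0.0497] tilt toward +y deg 16.04 x deg -0.01
outer 1527 [0.029  0.034  0.0379]
inner 773 [0.024  0.0257 0.0297]
```

The lean is 16° and the outer clip has slid about 7 mm. I'll rock back to upright, regrip centred and lean the other way.

jog_arm(
  increments=[-0.7, -2.5, -1, 0, 22, -1.4, -5, -2.5, 0, 22, -2.1, -7.5, -4.5, 0, 22, -2.8, -10, -6, 0, 22, -3.5, -12, -7.4, 0, 22, -3.5, -12, -7.4, 0, 22, -3.5, -12, -7.4, 0, 22],
)

```text
time: 15.23
ee_pos: [0.5625, 0.1791, 0.0174]
tool_rot: [-2.516, -1.881, -0.006]
force: [-1.1, 3.3, 8.2]
grip_width: 0.0296
finger_force: 28.9
```

```bash
python3 -c "
from h import *
tilt()"
```

```text
t 15.23 tcp [0.5625 0.1791 0.0174] toolx deg 73.55 tz [ 0.003  0.002 -1.   ] F [-1.1  3.3  8.2] w 0.0296 ff 28.9
wt [0.8  0.17 0.04]
top [0.5615 0.1762 0.0453] tilt toward +y deg 3.32 x deg -0.1
outer 1984 [0.0222 0.0329 0.0378]
inner 757 [0.0248 0.0282 0.0316]
```

jog_arm(
  increments=[0, 0, 0, 0, 40, 0, 0, 1, 0, 42, -1, -3, 1, 0, 42, -1.6, -5.5, 0, 0, 42, -1.6, -5.5, 0, 0, 42, -1.6, -5.5, 0, 0, 34, -1.6, -5.5, 0, 0, 24, -1.6, -5.5, 0, 0, 22, -1.6, -5.5, 0, 0, 22, -1.6, -5.5, 0, 0, 22],
)

```text
time: 16.12
ee_pos: [0.5601, 0.1725, 0.0161]
tool_rot: [2.516, 1.881, -0.0]
force: [0.6, -0.3, 0.5]
grip_width: 0.0298
finger_force: 25.5
```

```bash
python3 -c "
from h import *
tilt()"
```

```text
t 16.12 tcp [0.5601 0.1725 0.0161] toolx deg 73.56 tz [ 0. -0. -1.] F [ 0.6 -0.3  0.5] w 0.0298 ff 25.5
wt [-0.05 -0.05 -0.03]
top [0.5608 0.1743 0.0442] tilt toward +y deg 0.08 x deg -0.04
outer 2128 [0.0204 0.0326 0.0377]
inner 810 [0.0247 0.0281 0.0317]
```

jog_arm(
  increments=[-0.4, -1.5, 0, 0, 22, -0.8, -3, 0.2, 0, 22, -1.2, -4.2, 0.8, 0, 22, -1.6, -5.5, 1.4, 0, 22, -2, -7, 2, 0, 22, -2.4, -8.2, 2.7, 0, 22, -2.7, -9.3, 3.3, 0, 22, -3.1, -10.5, 4, 0, 22, -3.5, -11.7, 4.6, 0, 22, -3.5, -11.7, 4.6, 0, 22],
)

```text
time: 17.0
ee_pos: [0.5571, 0.1625, 0.0204]
tool_rot: [-2.515, -1.879, -0.006]
force: [4.4, 10.7, -6.0]
grip_width: 0.0299
finger_force: 25.4
```

```bash
python3 -c "
from h import *
tilt()"
```

```text
t 17.0 tcp [0.5571 0.1625 0.0204] toolx deg 73.54 tz [ 0.002  0.003 -1.   ] F [ 4.4 10.7 -6. ] w 0.0299 ff 25.4
wt [ 1.92 -0.71  0.05]
top [0.5581 0.166  0.0483] tilt toward +y deg -9.92 x deg -0.01
outer 1899 [0.0161 0.0329 0.0376]
inner 305 [0.0333 0.0348 0.0365]
```

jog_arm(
  increments=[-0.3, -1, 0.5, 0, 22, -0.6, -2, 1, 0, 22, -0.9, -3, 1.5, 0, 22, -1.2, -4, 2, 0, 22, -1.5, -5, 2.3, 0, 22, -1.5, -5, 2.3, 0, 22],
)

```text
time: 17.55
ee_pos: [0.5557, 0.1577, 0.0228]
tool_rot: [-2.515, -1.879, -0.006]
force: [4.3, 11.0, -5.0]
grip_width: 0.0294
finger_force: 25.4
```

```bash
python3 -c "
from h import *
tilt()"
```

```text
t 17.55 tcp [0.5557 0.1577 0.0228] toolx deg 73.54 tz [ 0.002  0.004 -1.   ] F [ 4.3 11.  -5. ] w 0.0294 ff 25.4
wt [ 2.09 -0.6  -0.02]
top [0.5569 0.1621 0.0506] tilt toward +y deg -16.03 x deg 0.04
outer 1771 [0.016  0.0331 0.0376]
inner 150 [0.0367 0.0376 0.0389]
```

The lean is −16° and the inner clip is open by about 7 mm. Back to upright, then regrip centred and firmer.

jog_arm(
  increments=[0.7, 2.5, -1.5, 0, 22, 1.4, 5, -3, 0, 22, 2.1, 7.5, -4.5, 0, 22, 2.8, 9.5, -6, 0, 22, 3.2, 11, -6.6, 0, 22, 3.2, 11, -6.6, 0, 22, 3.2, 11, -6.6, 0, 40, 3.2, 11, -6, 0, 42, 3.8, 13, -6, 0, 42, 4.5, 15.5, -6.5, 0, 42, 4.5, 15.5, -6.5, 0, 42],
)

```text
time: 18.52
ee_pos: [0.5597, 0.1717, 0.0163]
tool_rot: [-2.516, -1.881, 0.0]
force: [0.5, 0.2, -0.5]
grip_width: 0.042
finger_force: 0.0
```

```bash
python3 -c "
from h import *
tilt()"
```

```text
t 18.52 tcp [0.5597 0.1717 0.0163] toolx deg 73.57 tz [-0.  0. -1.] F [ 0.5  0.2 -0.5] w 0.042 ff 0.0
wt [0.01 0.04 0.02]
top [0.5605 0.1734 0.0442] tilt toward +y deg 0.08 x deg 0.05
outer 2135 [0.0194 0.0326 0.0377]
inner 1442 [0.0291 0.0328 0.0384]
```

jog_arm(
  increments=[0.5, 1.2, 0, 0, 34, 0.5, 1.2, 0, 0, 24, 0.5, 1.2, 0, 0, 22, 0.5, 1.2, 0, 0, 22, 0.5, 1.2, 0, 0, 22, 0.5, 1.2, 2, 0, 22, 0.5, 1.2, 4, 0, 22, 0.5, 1.2, 6, 0, 22, 0.5, 1.2, 6, 0, 22],
  grip_force=50,
)

```text
time: 19.32
ee_pos: [0.5603, 0.1724, 0.0229]
tool_rot: [2.516, 1.881, 0.001]
force: [0.6, 0.4, 0.0]
grip_width: 0.0289
finger_force: 49.9
```

```bash
python3 -c "
from h import *
tilt()"
```

```text
t 19.32 tcp [0.5603 0.1724 0.0229] toolx deg 73.56 tz [ 0.001  0.    -1.   ] F [0.6 0.4 0. ] w 0.0289 ff 49.9
wt [-0.01 -0.   -0.02]
top [0.5605 0.173  0.0505] tilt toward +y deg -0.02 x deg 0.07
outer 1916 [0.0202 0.0327 0.0377]
inner 828 [0.0316 0.0344 0.0383]
```

It lifts freely with no pull, so I raise it to about 15 mm above the clip tops.

jog_arm(
  increments=[0, 0, 4, 0, 22, 0, 0, 10, 0, 22, 0, 0, 17, 0, 22, 0, 0, 24, 0, 22, 0, 0, 30, 0, 22, 0, 0, 34, 0, 22, 0, 0, 36, 0, 22, 0, 0, 37, 0, 22, 0, 0, 37, 0, 22, 0, 0, 37, 0, 22, 0, 0, 37, 0, 22, 0, 0, 37, 0, 22],
)

```text
time: 20.37
ee_pos: [0.56, 0.1724, 0.0592]
tool_rot: [-2.516, -1.881, 0.001]
force: [-0.1, -0.4, -0.4]
grip_width: 0.0297
finger_force: 49.9
```

```bash
python3 - <<'E'
from h import *
tilt(); im,d,K,D,T=snap('side'); oranges(im,cloud(d,K,D,T),.03,.1); save('s9.png',cv2.resize(im[110:330,200:480],None,fx=2.6,fy=2.6,interpolation=cv2.INTER_CUBIC))
E
```

```text
t 20.37 tcp [0.56   0.1724 0.0592] toolx deg 73.55 tz [-0.001 -0.    -1.   ] F [-0.1 -0.4 -0.4] w 0.0297 ff 49.9
wt [-0.05  0.    0.03]
top [0.5603 0.1731 0.0868] tilt toward +y deg 0.04 x deg 0.05
outer 875 [0.029  0.0342 0.0377]
[287. 303.] 177 z 0.037 mean [ 0.4856 -0.1553  0.037 ] rect [ 485.7 -155. ] [22.6 31.1] 78.1
[204. 422.] 309 z 0.0366 mean [ 0.36   -0.3655  0.0365] rect [ 359.9 -365.1] [22.4 32.5] 8.8
```

View pics/s9.png

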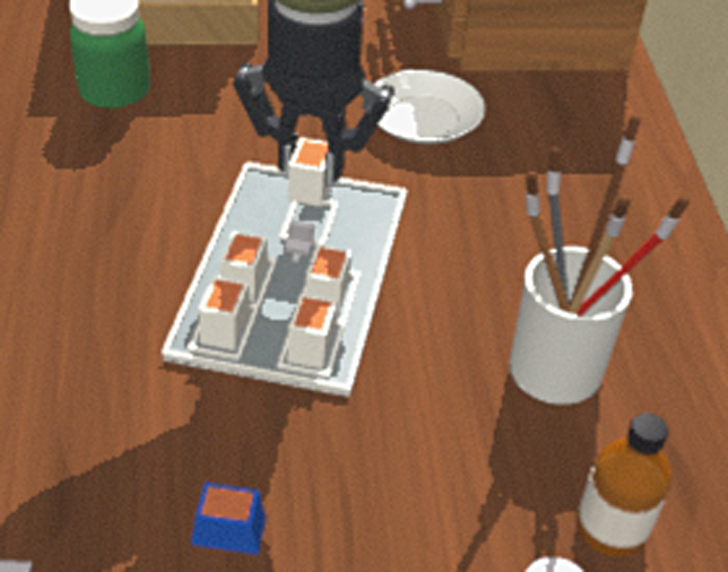

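The side view shows the held pan upright above its well at crop (310,170), with four pans seated in the two rows at (243,255), (222,305), (328,270) and (313,325). The lift is 42.6 mm, so the foot is about 15 mm above the clip tops.

```bash
python3 -c "
from cell import arm
print(arm.job_done())"
```

```text
the job is handed in; nothing more can be done
None
```

The job is handed in at about 20 s of the 64 s limit: both fresh pans sit flat in the near wells, both clips were rocked open about 7 mm by leaning the old pan 16° each way, and that pan is held upright about 15 mm above the clip tops.

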